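# Switch off the specimen dryer, free its sagging bolt and hold the door ajar

### The job

The bench specimen dryer has to be aired: first switch it off by turning its rotary switch clockwise until it clicks past its detent, from the green dot round to the white dot. Then draw the barrel bolt of its mesh door fully back by the red handle; the bolt sags and its button end is caught behind the bent-up lip of the keeper, so lift the handle while you pull it towards the hinges. Last, swing the sprung door open about a hand's width (some 10 cm at its free edge) and finish still gripping or holding it there, as it would swing shut by itself, with the bolt still drawn, the dryer off and nothing else on the bench disturbed.

Things in the scene. Friction and masses are not known exactly. Their poses are not given: they have to be found in the camera images.
- dryer: bench dryer for plant specimens: fixed plywood box, 300 mm deep (x), 400 wide (y), 245 high. Origin on the bench under its centre; x points from the front (door) to the back, y to the free (bolt) side of the door, z up. The door's front face is at x = -168 mm. The rotary switch is on its top, 110 mm ahead of the centre and 110 mm towards the hinges (-y side)
- switch (a joint): angle of the dryer's black rotary switch, rad: 0 = running (white pointer at the green dot, to the front), growing clockwise seen from above to 1.2 = off (white dot), its end stop. A sprung detent resists with up to about 0.2 N m as far as 0.6 rad; let go short of that it springs back to under 0.12, past 0.7 it snaps on by itself to 1.08 or more
- switch_grip (a point): centre of the switch's upright finger bar, on the turning axis; the bar is 46 mm long (this point's x axis, which turns with the switch; the pointer end is -x), 14 mm thick (y) and 30 mm high, 15 mm of it above this point and 15 mm below; under it lies the dial, 48 mm across. z is up
- bolt_handle (a point): centre of the bolt's upright red round handle: 18 mm diameter, 38 mm high (19 above and below here), on a 10 mm stem on the bolt rod; 265 mm above the bench while the bolt sags, so it is gripped clear above the dryer's top. It stands 16 mm in front of the door's face. Axes turn with the door: x into the dryer, y along the rod to the keeper (-y: to the hinges, the way the bolt is drawn), z up
- bolt_nose (a point): tip of the bolt's button end (21 mm across, 12 mm long, on a 10 mm rod). With the bolt thrown it sits in the keeper, an open-topped dark steel saddle on the dryer's front frame beside the door's free edge. The keeper's edge nearest the door is bent up into a lip that stands behind the button, 5 mm higher than the button's underside
- bolt (a joint): how far the bolt is drawn along the door towards the hinges, m: 0 = thrown, 0.048 = fully back against its stop. While it sags it is caught by the lip after about 6 mm. Sliding friction is about 2 N
- bolt_lift (a joint): upward pitch of the bolt about its tail in the worn barrel, rad: 0 = sagging (it falls back there by its weight, 1 to 2 N at the handle), 0.075 = highest. The handle, 122 mm from the tail, so rises by 0 to 9 mm; above 0.035 rad (handle 4 to 5 mm up) the button clears the lip, and it has passed the lip once the bolt is drawn 24 mm
- gate (a joint): opening angle of the mesh door, rad: 0 = shut; it grows as the free edge swings out to the front (anticlockwise from above). Door 327 mm wide from hinge to free edge, top edge 240 mm up; 0.31 rad = 100 mm at the free edge. Hinge springs pull it shut with about 0.8 N m, some 3 N at the bolt handle
- gate_hinge (a point): point on the door's vertical hinge axis (on the door's front face, -y side of the dryer), 200 mm above the bench; y axis along the door to its free edge
- gate_edge (a point): front corner of the door's free edge, half-way up the door, 327 mm from the hinge axis
- seed_jar_center (a point): centre of a closed glass jar with a dark lid, 66 mm across, 100 mm high, standing on the bench; leave alone
- cone_jar_center (a point): centre of a closed glass jar with a red lid, 72 mm across, 85 mm high, on the bench; leave alone
- moss_jar_center (a point): centre of a small closed glass jar with a black lid, 48 mm across, 60 mm high, standing on the dryer's top; leave alone
- flora_book_center (a point): centre of a thick green book, 155 by 215 by 50 mm, lying on the bench; leave alone
- field_lens_center (a point): centre of the round glass of a black hand lens lying on the bench: ring 60 mm across and 12 mm high, with a handle reaching 113 mm from this point; leave alone
- petri_dish_center (a point): centre of a glass dish, 90 mm across, 14 mm high, on the bench; leave alone
- label_tin_center (a point): centre of a blue tin, 73 by 113 by 40 mm, on the bench; leave alone

How it is judged:
By the outcome, as a careful person would: the job done as asked, in the order asked, and still so for the second after the job is handed in, while the arm keeps its last pose, push and grip.
It also fails if it takes over 51 s, if anything falls off the work surface, if the arm or the gripper's body presses on something with over 40 N, if the wrist force passes 120 N, or if a joint passes its speed limit or range.

### The arm

A 6-joint arm with a two-finger parallel gripper is mounted at the origin on the work surface. World frame = base frame: x ahead of the robot, y to its left, z up, the work surface at z = 0. Lengths are in m, angles in degrees, forces in N, time in s.
With the tool pointing down it reaches from about 0.3 to 0.75 m from the base axis. Payload 8.5 kg.
Tool frame: the origin (TCP) lies between the finger pads; the fingertips stand 22 mm ahead of it and the grasp point (between the pads) lies 3 mm ahead of it (env.nose_length is the distance from the TCP to the fingertips, in m); z points along the fingers, x is the direction in which the jaws open and shut, and the axes are right-handed (so a half turn about z gives the same grasp; the last joint's range is limited). The gripper opens to 85 mm and grips with 20 to 120 N. Pads are 22 mm wide; open, the fingers measure 114 mm over their backs; the gripper's body (76 mm by 85 mm) begins 54 mm behind the grasp point. The pads swing forward as they close: fully open they stand 13 mm farther back than shut.
Start: joints at [57.909, 21.807, 74.336, -0, 83.858, -12.336], TCP at [0.186, 0.518, 0.253] pointing down, gripper open.
Joint ranges: [-178.18, 178.18], [-50.72, 133.34], [12.68, 142.11], [-81.47, 261.47], [9.98, 163.14], [-165.26, 165.26]. Speed limits (degrees/s): [136.94, 136.94, 180, 180, 180, 180].

### API

Orientations are given as a 3x3 rotation matrix whose columns are the frame's x, y, z axes.
In Python, from rig import env gives the robot as it stands.
- The arm moves only by the tool arm_command, never from a script. Its argument "steps" is a list of rows, each an object with "delta_pos": the shift along the world's x, y, z in mm, a list of three; "dr": the turn, a rotation vector about the world's x, y, z in degrees, a list of three. In form: [{"delta_pos": [dx, dy, dz], "dr": [wx, wy, wz]}, ...]. A call has 1 to 20 rows; each row shifts and turns the commanded pose from where the row before left it; what a row does not reach is not made up. A row lasts 1/10 s, in which the tool goes at most 50 mm and 8.59 degrees, less where a joint would pass 70% of its speed; a pose out of reach is approached as far as the arm can. A call with a gripper value outside its range is refused whole. "grip" is the opening, from 0 (shut) to 1 (fully open), set as the call begins (left out, the last holds). The fingers move at their own pace and stop on an object; "squeeze" is the grip in N (left out, the last holds). Time passes only in rows, so rows that do not move let the fingers close. It gives the time, the measured TCP pose, the force and the opening at its end, in the units of the state.
- env.observe(): the state, without advancing time (a new reading comes with each control period).
- env.get_image(name): name is "scene" or "top" or "wrist"; returns the picture (400x640x3 uint8, blue, green, red); there is no depth.
- env.get_calibration(name): a dict with "fx", "fy", "cx", "cy" (pixels), "view" (4x4, takes a point from world to camera coordinates). Camera axes: x right, y up, looking along -z (the intrinsics and any distortion apply to the point x, -y, -z); pixel columns grow to the right and rows downward; lengths in m; the calibration is good to about 2 mm. A picture is of the moment at which its call begins: read the wrist's pose just before it. get_calibration takes no time and is no camera call; for the wrist camera it gives the pose at the moment of the call.
- env.close_job(): hands the job in, once; it reports no verdict.
The state is a dict: "time_s": time; "q": joint angles; "qvel": joint speeds; "joint_efforts": joint torques, N m; "position": TCP position; "tool_rot": TCP orientation; "ft_force": force on the tool from outside, world axes, zero at the start; "wrist_torque": the same for the moment, N m; "grip_width": finger opening in m.
Only numpy, scipy, OpenCV 4.12 (cv2) and the standard library are available. Lean on these libraries where they do the work, as an engineer would, in place of code of your own. Each camera call takes 0.05 s, during which the arm holds its last target. There are 200 camera calls.

## Working session

There is one attempt and no reset: what is moved stays moved. The work goes in short steps, Python scripts to look and compute and a tool call to move; the robot and the scene stay as the last step left them, time stands still between calls to the robot, and variables do not carry over. Pictures are saved under pics/ and viewed, about 8 in all and at most 12, crops included, and the job is handed in when it is done.

Besides the shell and the picture viewer there is one more tool, called in YAML: its name, and indented under it one key for each argument. arm_command: Moves the arm, as the interface text tells. Its arguments: {"type":"object","properties":{"steps":{"type":"array"},"grip":{"type":"number"},"squeeze":{"type":"number"}},"required":["steps"]}

```bash
ls; mkdir -p pics
python3 - <<'E'
from rig import env
import cv2,numpy as np
s=env.observe();print(s)
for n in("scene","top"):
    cv2.imwrite(f"pics/{n}0.png",env.get_image(n)); c=env.get_calibration(n); print(n,c)
E
```

```text
pics
{'time_s': 0.0, 'q': array([ 5.79064876e+01,  2.18413314e+01,  7.43846014e+01,  8.66491194e-04,
        8.38587589e+01, -1.23363036e+01]), 'qvel': array([-0.07282838,  0.01237366,  0.04817577, -0.03036891, -0.02541492,
       -0.03170489]), 'joint_efforts': array([-7.53441827e-05, -4.48471642e+01, -2.31276405e+01, -1.96437172e-04,
        4.81726442e-03, -7.45991343e-06]), 'position': array([0.18578067, 0.51739548, 0.25270946]), 'tool_rot': array([[ 3.38036089e-01,  9.41132810e-01, -7.98082515e-04],
       [ 9.41132045e-01, -3.38036870e-01, -1.24427173e-03],
       [-1.44080626e-03, -3.30492281e-04, -9.99998907e-01]]), 'ft_force': array([-0.04120137,  0.14159189,  0.53540235]), 'wrist_torque': array([ 0.02894575,  0.02484495, -0.02192905]), 'grip_width': 0.085396216900237}
scene {'fx': 505.3541753275166, 'fy': 505.3541753275166, 'cx': 315.08658843751783, 'cy': 203.31708429431623, 'view': array([[-5.67808546e-01,  8.23160625e-01, -2.00824751e-04,
         3.38386843e-01],
       [-6.66242486e-01, -4.59424564e-01,  5.87409585e-01,
         2.62606376e-01],
       [ 4.83440177e-01,  3.33669980e-01,  8.09289775e-01,
        -1.83220607e+00],
       [ 0.00000000e+00,  0.00000000e+00,  0.00000000e+00,
         1.00000000e+00]])}
top {'fx': 408.78795513254954, 'fy': 408.78795513254954, 'cx': 319.02301761239454, 'cy': 200.54400806273944, 'view': array([[-0.02586139, -0.99966235, -0.0025257 , -0.01113356],
       [ 0.97379086, -0.02576304,  0.22598146, -0.57925202],
       [-0.22597023,  0.00338469,  0.97412833, -1.5468522 ],
       [ 0.        ,  0.        ,  0.        ,  1.        ]])}
```

View pics/scene0.png

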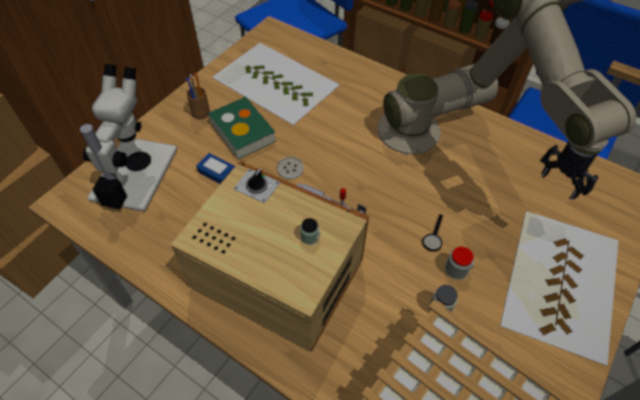

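View pics/top0.png

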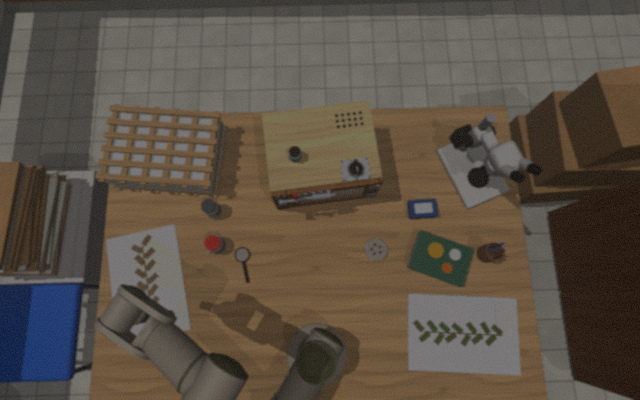

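The dryer faces the robot. In the top view the switch is near (356,168) and the bolt and red handle near (285,195). In the scene view the handle is near (343,195) and the switch near (257,182). I'll enlarge both.

```bash
cat > h.py <<'E'
import numpy as np,cv2
from rig import env
def ray(c,u,v):
    R=c["view"][:3,:3];t=c["view"][:3,3]
    d=R.T@np.array([(u-c["cx"])/c["fx"],-(v-c["cy"])/c["fy"],-1.]);return -R.T@t,d/np.linalg.norm(d)
def onz(c,u,v,z):
    o,d=ray(c,u,v);return o+d*(z-o[2])/d[2]
def tri(*rs):
    A=sum(np.eye(3)-np.outer(d,d) for o,d in rs);b=sum((np.eye(3)-np.outer(d,d))@o for o,d in rs)
    p=np.linalg.solve(A,b);return p,[np.linalg.norm(np.cross(p-o,d)) for o,d in rs]
def proj(c,p):
    q=c["view"][:3,:3]@p+c["view"][:3,3];return np.array([c["cx"]-c["fx"]*q[0]/q[2],c["cy"]+c["fy"]*q[1]/q[2]])
E
python3 - <<'E'
from h import *
a=cv2.imread("pics/top0.png")[95:215,255:390];b=cv2.imread("pics/scene0.png")[155:345,170:375]
a=cv2.resize(a,None,fx=4.4,fy=4.4,interpolation=cv2.INTER_CUBIC)
cv2.imwrite("pics/a.png",a)
b=cv2.resize(b,None,fx=3,fy=3,interpolation=cv2.INTER_CUBIC);cv2.imwrite("pics/b.png",b)
for n in("top","scene"):
    im=cv2.imread(f"pics/{n}0.png");h=cv2.cvtColor(im,cv2.COLOR_BGR2HSV)
    m=(((h[...,0]<6)|(h[...,0]>172))&(h[...,1]>140)&(h[...,2]>60)).astype(np.uint8)
    k,l,st,ce=cv2.connectedComponentsWithStats(m)
    for i in range(1,k):
        if st[i,4]>5:print(n,st[i],ce[i])
E
```

```text
top [292 194   5   5  15] [294.6        195.53333333]
top [205 235  15  16 180] [211.87222222 242.43888889]
scene [481  12  11   9  73] [485.97260274  15.43835616]
scene [341 189   4  11  37] [342.40540541 193.48648649]
scene [452 247  21  19 310] [462.16774194 255.91935484]
```

View pics/a.png

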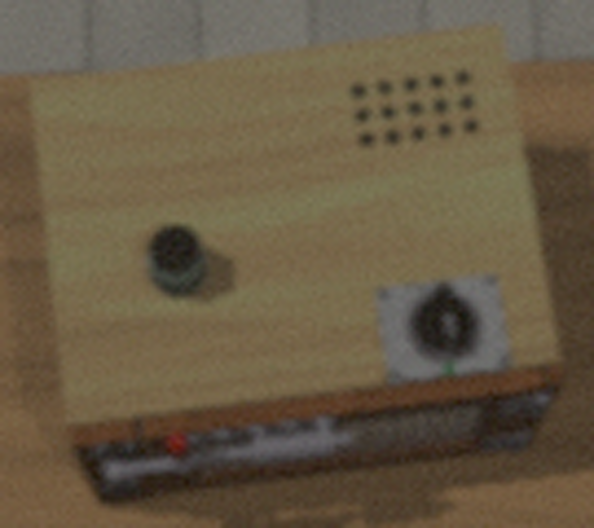

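View pics/b.png

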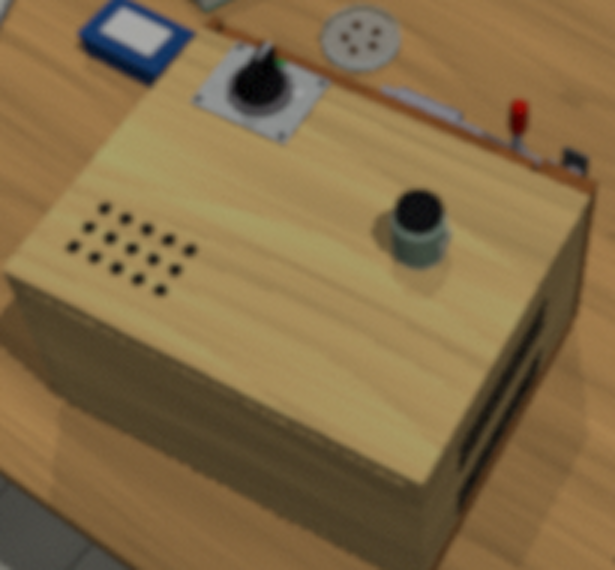

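In the top crop the switch dial centre is at about (445,322), the green dot at (449,367) and the handle at (178,443). The yellow top's corners are at (35,83), (500,25), (560,362) and (68,424). In the scene crop the corners are at (8,275), (425,487), (592,190) and (205,30), and the switch dial is at about (260,88).

```bash
cat > m.py <<'E'
from h import *
T=env.get_calibration("top");S=env.get_calibration("scene")
A=lambda u,v:(255+(u+.5)/4.4-.5,95+(v+.5)/4.4-.5)
B=lambda u,v:(170+(u+.5)/3-.5,155+(v+.5)/3-.5)
print("handle",tri(ray(T,294.6,195.5),ray(S,342.4,193.5)))
names=["BL","BR","FR","FL"]
ca=[(35,83),(500,25),(560,362),(68,424)];cb=[(425,487),(8,275),(205,30),(592,190)]
for n,p,q in zip(names,ca,cb):
    print(n,onz(T,*A(*p),.245),onz(S,*B(*q),.245),tri(ray(T,*A(*p)),ray(S,*B(*q))))
print("dial",onz(T,*A(445,324),.255),onz(S,*B(260,88),.255),"green",onz(T,*A(449,367),.247),onz(S,*B(280,65),.247))
E
python3 m.py
```

```text
handle (array([0.55221625, 0.05773873, 0.26824112]), [np.float64(0.0004897053385673086), np.float64(0.0004897053385672837)])
BL [0.87165825 0.17354986 0.245     ] [0.87377834 0.18131654 0.245     ] (array([0.87297619, 0.17706507, 0.23921576]), [np.float64(0.003043188939165369), np.float64(0.003043188939165485)])
BR [ 0.91385809 -0.21795078  0.245     ] [ 0.91698231 -0.21127117  0.245     ] (array([ 0.91574461, -0.21714872,  0.23870938]), [np.float64(0.00196945303061626), np.float64(0.00196945303061621)])
FR [ 0.61744618 -0.25056481  0.245     ] [ 0.61803885 -0.24741917  0.245     ] (array([ 0.61732984, -0.24981141,  0.24317386]), [np.float64(0.0011879525832360943), np.float64(0.0011879525832363047)])
FL [0.57639613 0.14559319 0.245     ] [0.56784245 0.14430931 0.245     ] (array([0.57369997, 0.14565554, 0.25349134]), [np.float64(0.0011823983946488094), np.float64(0.001182398394648944)])
dial [ 0.64874703 -0.15848504  0.255     ] [ 0.64853874 -0.15638162  0.255     ] green [ 0.61506319 -0.16082675  0.247     ] [ 0.61259478 -0.16255428  0.247     ]
```

arm_command:
  steps:
    - {"delta_pos": [0,0,40],"dr": [0,0,6.5]}
    - {"delta_pos": [0,0,40],"dr": [0,0,6.5]}
    - {"delta_pos": [0,0,40],"dr": [0,0,6.5]}
    - {"delta_pos": [23,-33.5,15],"dr": [0,0,6.5]}
    - {"delta_pos": [23,-33.5,0],"dr": [0,0,0]}
    - {"delta_pos": [23,-33.5,0],"dr": [0,0,0]}
    - {"delta_pos": [23,-33.5,0],"dr": [0,0,0]}
    - {"delta_pos": [23,-33.5,0],"dr": [0,0,0]}
    - {"delta_pos": [23,-33.5,0],"dr": [0,0,0]}
    - {"delta_pos": [23,-33.5,0],"dr": [0,0,0]}
    - {"delta_pos": [23,-33.5,0],"dr": [0,0,0]}
    - {"delta_pos": [23,-33.5,0],"dr": [0,0,0]}
    - {"delta_pos": [23,-33.5,0],"dr": [0,0,0]}
    - {"delta_pos": [23,-33.5,0],"dr": [0,0,0]}
    - {"delta_pos": [23,-33.5,0],"dr": [0,0,0]}
    - {"delta_pos": [23,-33.5,0],"dr": [0,0,0]}
    - {"delta_pos": [23,-33.5,0],"dr": [0,0,0]}
    - {"delta_pos": [23,-33.5,0],"dr": [0,0,0]}
    - {"delta_pos": [23,-33.5,0],"dr": [0,0,0]}
    - {"delta_pos": [23,-33.5,0],"dr": [0,0,0]}
  grip: 1

```text
time_s: 2.1
position: [0.5775, -0.0534, 0.388]
tool_rot: [[-0.109, 0.994, -0.001], [0.994, 0.109, 0.0], [0.0, -0.001, -1.0]]
ft_force: [0.6, 0.1, -0.2]
grip_width: 0.0854
```

arm_command:
  steps:
    - {"delta_pos": [23.5,-34.5,0],"dr": [0,0,0]}
    - {"delta_pos": [23.5,-34.5,0],"dr": [0,0,0]}
    - {"delta_pos": [23.5,-34.5,0],"dr": [0,0,0]}
    - {"delta_pos": [0,0,0],"dr": [0,0,0]}
    - {"delta_pos": [0,0,0],"dr": [0,0,0]}

```text
time_s: 2.6
position: [0.6477, -0.156, 0.3869]
tool_rot: [[-0.108, 0.994, -0.002], [0.994, 0.108, 0.001], [0.001, -0.002, -1.0]]
ft_force: [-0.3, 0.2, 1.0]
grip_width: 0.0855
```

Run:
```python
from h import *
c=env.get_calibration("wrist");np.save("w1.npy",c,allow_pickle=True)
print(c);print(env.observe()["position"])
im=env.get_image("wrist");cv2.imwrite("pics/w1.png",im)
```

```text
{'fx': 355.5964950716535, 'fy': 355.5964950716535, 'cx': 324.5659450557019, 'cy': 199.55277576035687, 'view': array([[-1.08959918e-01,  9.94045750e-01,  8.85400400e-04,
         2.24418305e-01],
       [-9.42192840e-01, -1.02992186e-01, -3.18849905e-01,
         6.78070877e-01],
       [-3.16860203e-01, -3.55760774e-02,  9.47804808e-01,
        -3.07351602e-01],
       [ 0.00000000e+00,  0.00000000e+00,  0.00000000e+00,
         1.00000000e+00]])}
[ 0.64767677 -0.15604356  0.38692488]
```

View pics/w1.png

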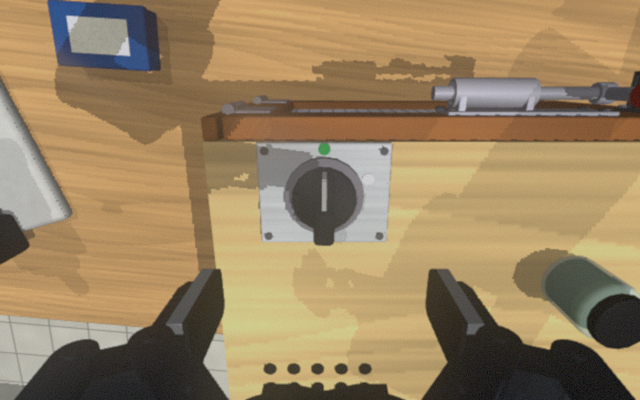

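The wrist view shows the dial at about (323,197), the green dot at (325,148) and the bar running up-down the image, aligned with the jaws.

Run:
```python
from h import *
c=np.load("w1.npy",allow_pickle=True).item()
print("plate",np.mean([onz(c,*p,.246) for p in [(258,143),(391,141),(388,241),(263,243)]],axis=0))
print("green",onz(c,325,148,.247))
for z in(.25,.26,.27):print("dial",z,onz(c,323.5,197,z), "w",onz(c,360,197,z)-onz(c,285,197,z))
P=np.array([.6475,-.157,0]);x0=np.array([.9944,.1063,0]);
for z in(.26,.27,.28,.29,.30):print(z,"front",proj(c,P-x0*.023+[0,0,z]),"rear",proj(c,P+x0*.023+[0,0,z]))
im=cv2.imread("pics/w1.png")[130:255,250:400];cv2.imwrite("pics/w1c.png",cv2.resize(im,None,fx=5,fy=5,interpolation=cv2.INTER_CUBIC)[:600])
```

```text
plate [ 0.64905343 -0.1545208   0.246     ]
green [ 0.61311117 -0.15845629  0.247     ]
dial 0.25 [ 0.65001011 -0.15555265  0.25      ] w [-0.00620738  0.05678265  0.        ]
dial 0.26 [ 0.64674283 -0.15588795  0.26      ] w [-0.00596614  0.0545759   0.        ]
dial 0.27 [ 0.64347555 -0.15622325  0.27      ] w [-0.00572491  0.05236915  0.        ]
0.26 front [321.88809349 167.14822003] rear [321.87090664 226.81097901]
0.27 front [321.79686209 170.54056581] rear [321.78422422 232.19948635]
0.28 front [321.69824687 174.20747108] rear [321.69093964 237.99840975]
0.29 front [321.59131362 178.18367382] rear [321.59026873 244.25649459]
0.3 front [321.47496358 182.51003018] rear [321.48129807 251.03052386]
```

View pics/w1c.png

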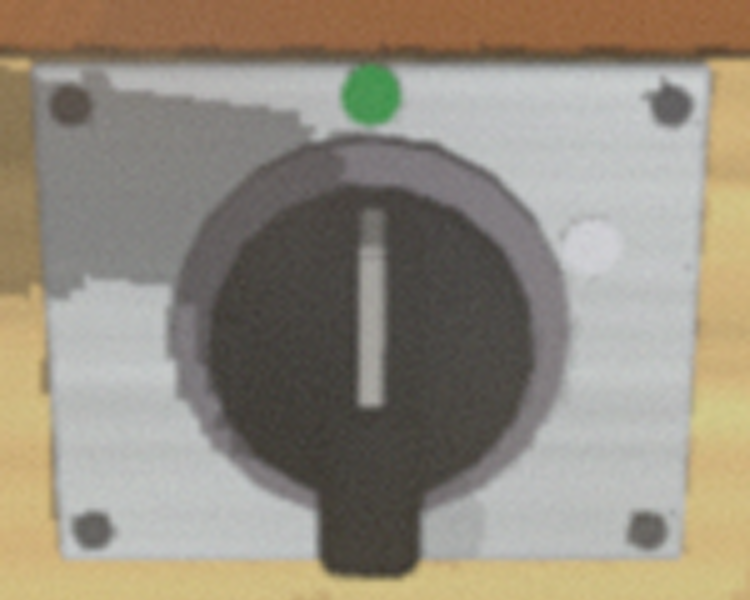

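The bar top comes out at about z = 0.291, the dial top at about 0.261 and the axis at about (0.6475, -0.1555). I'll descend to TCP z of about 0.288.

arm_command:
  steps:
    - {"delta_pos": [0,0.5,-25],"dr": [0,0,0]}
    - {"delta_pos": [0,0,-25],"dr": [0,0,0]}
    - {"delta_pos": [0,0,-20],"dr": [0,0,0]}
    - {"delta_pos": [0,0,-12],"dr": [0,0,0]}
    - {"delta_pos": [0,0,-9],"dr": [0,0,0]}
    - {"delta_pos": [0,0,-7],"dr": [0,0,0]}
    - {"delta_pos": [0,0,0],"dr": [0,0,0]}

```text
time_s: 3.35
position: [0.6471, -0.1543, 0.2901]
tool_rot: [[-0.109, 0.994, -0.001], [0.994, 0.109, 0.0], [0.0, -0.001, -1.0]]
ft_force: [0.3, -0.5, -0.7]
grip_width: 0.0858
```

arm_command:
  steps:
    - {"delta_pos": [0,0,0],"dr": [0,0,0]}
    - {"delta_pos": [0,0,0],"dr": [0,0,0]}
    - {"delta_pos": [0,0,0],"dr": [0,0,0]}
    - {"delta_pos": [0,0,0],"dr": [0,0,0]}
    - {"delta_pos": [0,0,0],"dr": [0,0,0]}
    - {"delta_pos": [0,0,0],"dr": [0,0,0]}
  grip: 0
  squeeze: 40

```text
time_s: 3.95
position: [0.6476, -0.1562, 0.2908]
tool_rot: [[-0.107, 0.994, 0.002], [0.994, 0.107, -0.003], [-0.003, 0.001, -1.0]]
ft_force: [1.3, -5.6, 1.1]
grip_width: 0.0132
```

arm_command:
  steps:
    - {"delta_pos": [0,-1,-1],"dr": [0,0,-3]}
    - {"delta_pos": [0,-0.7,0],"dr": [0,0,-5]}
    - {"delta_pos": [0,0,0],"dr": [0,0,-5]}
    - {"delta_pos": [0,0,0],"dr": [0,0,-5]}
    - {"delta_pos": [0,0,0],"dr": [0,0,-5]}
    - {"delta_pos": [0,0,0],"dr": [0,0,-5]}
    - {"delta_pos": [0,0,0],"dr": [0,0,-5]}
    - {"delta_pos": [0,0,0],"dr": [0,0,-5]}
    - {"delta_pos": [0,0,0],"dr": [0,0,-5]}
    - {"delta_pos": [0,0,0],"dr": [0,0,-5]}
    - {"delta_pos": [0,0,0],"dr": [0,0,-5]}
    - {"delta_pos": [0,0,0],"dr": [0,0,-5]}
    - {"delta_pos": [0,0,0],"dr": [0,0,-5]}
    - {"delta_pos": [0,0,0],"dr": [0,0,-5]}
    - {"delta_pos": [0,0,0],"dr": [0,0,0]}
    - {"delta_pos": [0,0,0],"dr": [0,0,0]}

```text
time_s: 5.55
position: [0.6481, -0.1557, 0.2908]
tool_rot: [[0.88, 0.474, 0.004], [0.474, -0.88, 0.001], [0.004, 0.001, -1.0]]
ft_force: [2.1, 3.6, 6.0]
grip_width: 0.0131
```

arm_command:
  steps:
    - {"delta_pos": [0,0,0],"dr": [0,0,0]}
    - {"delta_pos": [0,0,0],"dr": [0,0,0]}
    - {"delta_pos": [0,0,0],"dr": [0,0,0]}
    - {"delta_pos": [0,0,15],"dr": [0,0,0]}
    - {"delta_pos": [0,0,25],"dr": [0,0,0]}
    - {"delta_pos": [0,0,30],"dr": [0,0,0]}
    - {"delta_pos": [0,0,30],"dr": [0,0,8]}
    - {"delta_pos": [-3,10,0],"dr": [0,0,8]}
    - {"delta_pos": [-8,30,0],"dr": [0,0,8]}
    - {"delta_pos": [-8,30,0],"dr": [0,0,8]}
    - {"delta_pos": [-3,30,0],"dr": [0,0,8]}
    - {"delta_pos": [0,30,0],"dr": [0,0,8]}
    - {"delta_pos": [0,20,0],"dr": [0,0,8]}
    - {"delta_pos": [0,10,0],"dr": [0,0,8]}
    - {"delta_pos": [0,0,0],"dr": [0,0,4]}
    - {"delta_pos": [0,0,0],"dr": [0,0,0]}
  grip: 1

```text
time_s: 7.15
position: [0.6254, 0.0036, 0.3892]
tool_rot: [[-0.11, 0.994, -0.0], [0.994, 0.11, -0.0], [-0.0, -0.0, -1.0]]
ft_force: [-0.5, 0.0, 0.8]
grip_width: 0.0857
```

Run:
```python
from h import *
c=env.get_calibration("wrist");np.save("w2.npy",c,allow_pickle=True)
print(env.observe()["position"])
im=env.get_image("wrist");cv2.imwrite("pics/w2.png",im)
h=cv2.cvtColor(im,cv2.COLOR_BGR2HSV)
m=(((h[...,0]<5)|(h[...,0]>173))&(h[...,1]>160)&(h[...,2]>60)).astype(np.uint8)
k,l,st,ce=cv2.connectedComponentsWithStats(m)
for i in range(1,k):
    if st[i,4]>30:print(st[i],ce[i])
```

```text
[0.62537678 0.0036345  0.38916939]
[409  91  28  28 551] [423.01814882 104.41742287]
```

View pics/w2.png

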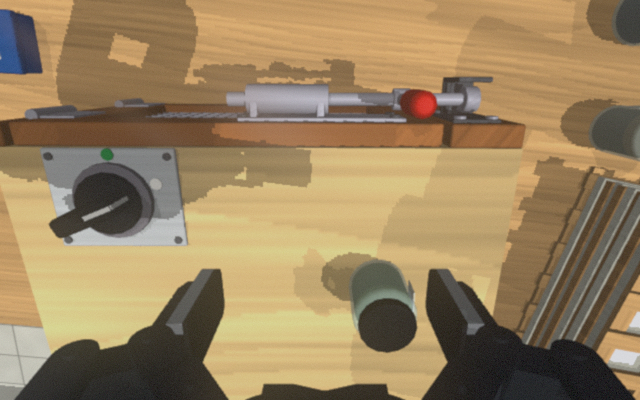

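The switch pointer now aims at the white dot (about (155,183)), so the dryer is off. The red handle is at about (423,104), the keeper at about (468,95).

Run:
```python
from h import *
T=env.get_calibration("top");S=env.get_calibration("scene");c=np.load("w2.npy",allow_pickle=True).item()
for r in([ray(T,294.6,195.5),ray(S,342.4,193.5),ray(c,419,103.5)],[ray(c,419,103.5),ray(S,342.4,193.5)]):
    p,e=tri(*r);print(p,e)
for z in(.265,.275,.284):print(z,onz(c,424,103,z),onz(c,418,103.5,z))
m=cv2.imread("pics/w2.png")[60:150,200:520];cv2.imwrite("pics/w2c.png",cv2.resize(m,None,fx=2.5,fy=2.5,interpolation=cv2.INTER_CUBIC))
```

```text
[0.55198744 0.05801425 0.26853493] [np.float64(0.00015929233687610194), np.float64(0.0008602911756263617), np.float64(0.0007129112208967434)]
[0.5520252  0.05793731 0.26858407] [np.float64(0.0007856371401328349), np.float64(0.0007856371401327378)]
0.265 [0.55094188 0.06272028 0.265     ] [0.55170016 0.05882057 0.265     ]
0.275 [0.55063556 0.05997028 0.275     ] [0.55136281 0.05623011 0.275     ]
0.284 [0.55035987 0.05749528 0.284     ] [0.5510592  0.05389869 0.284     ]
```

View pics/w2c.png

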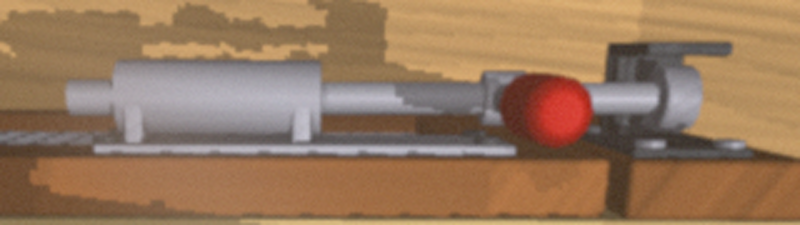

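arm_command:
  steps:
    - {"delta_pos": [-20,15,0],"dr": [0,0,0]}
    - {"delta_pos": [-30,22,0],"dr": [0,0,0]}
    - {"delta_pos": [-24,17.5,-10],"dr": [0,0,0]}
    - {"delta_pos": [0,0,-25],"dr": [0,0,0]}
    - {"delta_pos": [0,0,-25],"dr": [0,0,0]}
    - {"delta_pos": [0,0,-20],"dr": [0,0,0]}
    - {"delta_pos": [0,0,-15],"dr": [0,0,0]}
    - {"delta_pos": [0,0,-12],"dr": [0,0,0]}
    - {"delta_pos": [0,0,-8],"dr": [0,0,0]}
    - {"delta_pos": [0,0,0],"dr": [0,0,0]}
    - {"delta_pos": [0,0,0],"dr": [0,0,0]}

```text
time_s: 8.3
position: [0.5516, 0.0577, 0.2748]
tool_rot: [[-0.108, 0.994, 0.001], [0.994, 0.108, -0.0], [-0.0, 0.001, -1.0]]
ft_force: [0.2, 0.1, 0.2]
grip_width: 0.0854
```

arm_command:
  steps:
    - {"delta_pos": [0,0,0],"dr": [0,0,0]}
    - {"delta_pos": [0,0,0],"dr": [0,0,0]}
    - {"delta_pos": [0,0,0],"dr": [0,0,0]}
    - {"delta_pos": [0,0,0],"dr": [0,0,0]}
    - {"delta_pos": [0,0,0],"dr": [0,0,0]}
    - {"delta_pos": [0,0,0],"dr": [0,0,0]}
  grip: 0
  squeeze: 30

```text
time_s: 8.9
position: [0.5514, 0.0579, 0.2745]
tool_rot: [[-0.109, 0.994, 0.0], [0.994, 0.109, -0.0], [-0.0, 0.0, -1.0]]
ft_force: [-0.4, 0.4, -0.0]
grip_width: 0.0173
```

Run:
```python
from h import *
cv2.imwrite("pics/w3.png",env.get_image("wrist"))
```

```text
(no output)
```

View pics/w3.png

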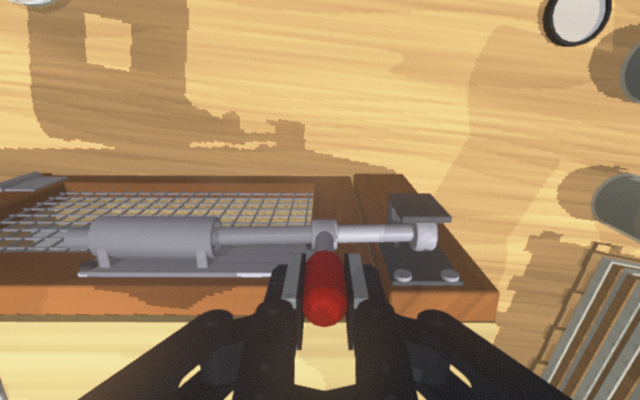

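The handle is held between both pads (17.3 mm opening). The button at about (425,237) is in the keeper. Next I lift.

arm_command:
  steps:
    - {"delta_pos": [0,0,2],"dr": [0,0,0]}
    - {"delta_pos": [0,0,2],"dr": [0,0,0]}
    - {"delta_pos": [0,0,2],"dr": [0,0,0]}
    - {"delta_pos": [0,0,1.2],"dr": [0,0,0]}
    - {"delta_pos": [0,0,0],"dr": [0,0,0]}

```text
time_s: 9.45
position: [0.5511, 0.0568, 0.2799]
tool_rot: [[-0.107, 0.994, -0.004], [0.994, 0.107, -0.001], [-0.001, -0.004, -1.0]]
ft_force: [0.9, -8.5, -11.4]
grip_width: 0.0171
```

The gripper is stopping the handle from tilting with the pitching bolt, hence the -11 N. I'll tilt the tool about 3.3° about the dryer's x axis.

arm_command:
  steps:
    - {"delta_pos": [0,-0.5,0],"dr": [1.1,0.1,0]}
    - {"delta_pos": [0,-0.5,0],"dr": [1.1,0.1,0]}
    - {"delta_pos": [0,-0.5,0],"dr": [1.1,0.1,0]}
    - {"delta_pos": [0,0,0],"dr": [0,0,0]}
    - {"delta_pos": [0,0,0],"dr": [0,0,0]}

```text
time_s: 9.95
position: [0.5516, 0.0554, 0.2818]
tool_rot: [[-0.108, 0.994, -0.004], [0.993, 0.108, 0.055], [0.055, 0.002, -0.998]]
ft_force: [0.4, -7.3, -2.4]
grip_width: 0.0165
```

arm_command:
  steps:
    - {"delta_pos": [0.3,-3,0],"dr": [0,0,0]}
    - {"delta_pos": [0.4,-4,0],"dr": [0,0,0]}
    - {"delta_pos": [0.4,-4,0],"dr": [0,0,0]}
    - {"delta_pos": [0.4,-4,0],"dr": [0,0,0]}
    - {"delta_pos": [0,0,0],"dr": [0,0,0]}

```text
time_s: 10.45
position: [0.5531, 0.0408, 0.2817]
tool_rot: [[-0.108, 0.994, -0.005], [0.992, 0.108, 0.057], [0.057, 0.002, -0.998]]
ft_force: [0.6, -0.1, 2.0]
grip_width: 0.0172
```

arm_command:
  steps:
    - {"delta_pos": [0.4,-4,0],"dr": [0,0,0]}
    - {"delta_pos": [0.4,-4,0],"dr": [0,0,0]}
    - {"delta_pos": [0.4,-4,0],"dr": [0,0,0]}
    - {"delta_pos": [0.4,-4,0],"dr": [0,0,0]}
    - {"delta_pos": [0.4,-4,0],"dr": [0,0,0]}
    - {"delta_pos": [0.4,-4,0],"dr": [0,0,0]}
    - {"delta_pos": [0.3,-3,0],"dr": [0,0,0]}
    - {"delta_pos": [0,0,0],"dr": [0,0,0]}

```text
time_s: 11.25
position: [0.5557, 0.0137, 0.2814]
tool_rot: [[-0.108, 0.994, -0.005], [0.993, 0.108, 0.057], [0.057, 0.001, -0.998]]
ft_force: [1.3, -1.5, 3.4]
grip_width: 0.0168
```

arm_command:
  steps:
    - {"delta_pos": [0.1,-1,0],"dr": [0,0,0]}
    - {"delta_pos": [0.2,-2,0],"dr": [0,0,0]}
    - {"delta_pos": [0.2,-2,0],"dr": [0,0,0]}
    - {"delta_pos": [0.1,-1,0],"dr": [0,0,0]}
    - {"delta_pos": [0,0,0],"dr": [0,0,0]}

```text
time_s: 11.75
position: [0.5562, 0.0082, 0.2815]
tool_rot: [[-0.108, 0.994, -0.005], [0.992, 0.109, 0.057], [0.058, 0.001, -0.998]]
ft_force: [0.1, 1.2, 3.2]
grip_width: 0.017
```

arm_command:
  steps:
    - {"delta_pos": [0.1,-1,0],"dr": [0,0,0]}
    - {"delta_pos": [0.1,-1,0],"dr": [0,0,0]}
    - {"delta_pos": [0.1,-1,0],"dr": [0,0,0]}
    - {"delta_pos": [0.1,-1,0],"dr": [0,0,0]}
    - {"delta_pos": [0,0,0],"dr": [0,0,0]}

```text
time_s: 12.25
position: [0.5563, 0.0069, 0.2822]
tool_rot: [[-0.111, 0.994, -0.005], [0.992, 0.111, 0.063], [0.063, 0.002, -0.998]]
ft_force: [-1.5, 14.0, 9.1]
grip_width: 0.0173
```

Run:
```python
from h import *
cv2.imwrite("pics/w4.png",env.get_image("wrist"))
s=env.observe();print(s["position"],s["ft_force"],s["wrist_torque"])
```

```text
[0.55630113 0.00692304 0.28215236] [-0.76722718 14.99013113  8.28760686] [ 2.00754041  0.1524669  -0.0089768 ]
```

View pics/w4.png

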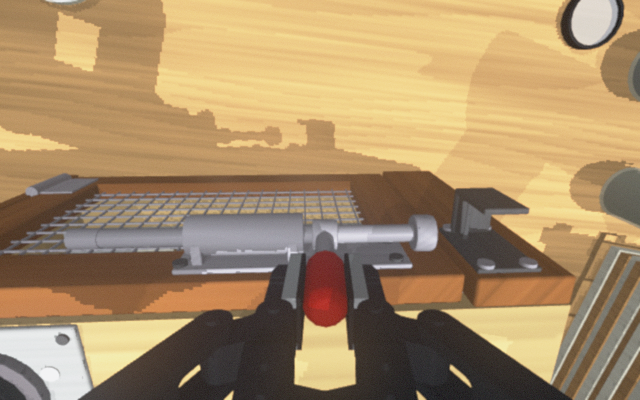

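The button is clear of the keeper (at (425,233), with the lip at (465,210)). The 14 N is the stop. Next I get the hinge position from the door's free edge in w2.

Run:
```python
from h import *
c=np.load("w2.npy",allow_pickle=True).item()
C=np.array([.744,-.0355]);x0=np.array([.9944,.1063]);y0=np.array([-.1063,.9944])
f=lambda p:((p[:2]-C)@x0,(p[:2]-C)@y0)
print("free edge",f(onz(c,446,124,.24)),"box left",f(onz(c,523,122,.245)),"box right",f(onz(c,3,122,.245)))
print("tcp",f(np.array([.5563,.0069])))
for hy in(-.165,-.175):
  H=C-.168*x0+hy*y0;r0=np.array([.5563,.0069])-H;print("H",H,"r",np.hypot(*r0))
  pv=r0
  for k in range(1,19):
    a=np.radians(k);r=np.array([[np.cos(a),-np.sin(a)],[np.sin(a),np.cos(a)]])@r0
    print(k,np.round((r-pv)*1000,1),end=' ');pv=r
  print(np.round((pv-r0)*1000,1))
```

```text
free edge (np.float64(-0.16497514640601246), np.float64(0.1427863517471041)) box left (np.float64(-0.16725060760932486), np.float64(0.19721574882985057)) box right (np.float64(-0.1655060873965983), np.float64(-0.18301867410238973))
tcp (np.float64(-0.18214175999999996), np.float64(0.06211506999999999))
H [ 0.5944803 -0.2174344] r 0.2275602301182041
1 [-3.9 -0.7] 2 [-3.9 -0.8] 3 [-3.9 -0.8] 4 [-3.9 -0.9] 5 [-3.9 -1. ] 6 [-3.8 -1. ] 7 [-3.8 -1.1] 8 [-3.8 -1.2] 9 [-3.8 -1.2] 10 [-3.8 -1.3] 11 [-3.7 -1.4] 12 [-3.7 -1.4] 13 [-3.7 -1.5] 14 [-3.7 -1.6] 15 [-3.6 -1.6] 16 [-3.6 -1.7] 17 [-3.6 -1.8] 18 [-3.5 -1.8] [-67.5 -22.8]
H [ 0.5955433 -0.2273784] r 0.23754242842374493
1 [-4.1 -0.7] 2 [-4.1 -0.8] 3 [-4.1 -0.9] 4 [-4.  -0.9] 5 [-4. -1.] 6 [-4.  -1.1] 7 [-4.  -1.1] 8 [-4.  -1.2] 9 [-3.9 -1.3] 10 [-3.9 -1.4] 11 [-3.9 -1.4] 12 [-3.9 -1.5] 13 [-3.8 -1.6] 14 [-3.8 -1.6] 15 [-3.8 -1.7] 16 [-3.8 -1.8] 17 [-3.7 -1.8] 18 [-3.7 -1.9] [-70.5 -23.6]
```

arm_command:
  steps:
    - {"delta_pos": [-0.1,1.2,0],"dr": [0,0,0]}
    - {"delta_pos": [-4.2,-0.8,0],"dr": [0,0,1]}
    - {"delta_pos": [-4.2,-0.8,0],"dr": [0,0,1]}
    - {"delta_pos": [-4.2,-0.9,0],"dr": [0,0,1]}
    - {"delta_pos": [-4.2,-0.9,0],"dr": [0,0,1]}
    - {"delta_pos": [-4.2,-1.0,0],"dr": [0,0,1]}
    - {"delta_pos": [-4.2,-1.1,0],"dr": [0,0,1]}
    - {"delta_pos": [0,0,0],"dr": [0,0,0]}

```text
time_s: 13.1
position: [0.5308, 0.0015, 0.2818]
tool_rot: [[-0.213, 0.977, -0.011], [0.975, 0.214, 0.06], [0.061, 0.002, -0.998]]
ft_force: [0.5, 10.2, 6.1]
grip_width: 0.0172
```

arm_command:
  steps:
    - {"delta_pos": [-4.1,-1.1,0],"dr": [0,0,1]}
    - {"delta_pos": [-4.1,-1.2,0],"dr": [0,0,1]}
    - {"delta_pos": [-4.1,-1.3,0],"dr": [0,0,1]}
    - {"delta_pos": [-4.1,-1.3,0],"dr": [0,0,1]}
    - {"delta_pos": [-4.1,-1.4,0],"dr": [0,0,1]}
    - {"delta_pos": [-4.0,-1.5,0],"dr": [0,0,1]}
    - {"delta_pos": [-4.0,-1.6,0],"dr": [0,0,1]}
    - {"delta_pos": [-4.0,-1.6,0],"dr": [0,0,1]}
    - {"delta_pos": [-3.9,-1.7,0],"dr": [0,0,1]}
    - {"delta_pos": [-3.9,-1.8,0],"dr": [0,0,1]}
    - {"delta_pos": [-3.9,-1.9,0],"dr": [0,0,1]}
    - {"delta_pos": [-3.8,-1.9,0],"dr": [0,0,1]}
    - {"delta_pos": [0,0,0],"dr": [0,0,0]}
    - {"delta_pos": [0,0,0],"dr": [0,0,0]}

```text
time_s: 14.5
position: [0.4831, -0.0173, 0.2816]
tool_rot: [[-0.41, 0.912, -0.023], [0.91, 0.411, 0.055], [0.06, 0.002, -0.998]]
ft_force: [-0.6, 7.4, 5.2]
grip_width: 0.0174
```

Run:
```python
from h import *
c=env.get_calibration("wrist");np.save("w5.npy",c,allow_pickle=True)
s=env.observe();w=env.get_image("wrist");t=env.get_image("top")
cv2.imwrite("pics/top5.png",t);cv2.imwrite("pics/w5.png",w)
print(s["position"],s["ft_force"],s["wrist_torque"])
```

```text
[ 0.48313638 -0.01730696  0.28162452] [-0.59121633  7.4417302   5.16066519] [ 0.70384669 -0.18871376 -0.0026243 ]
```

View pics/w5.png

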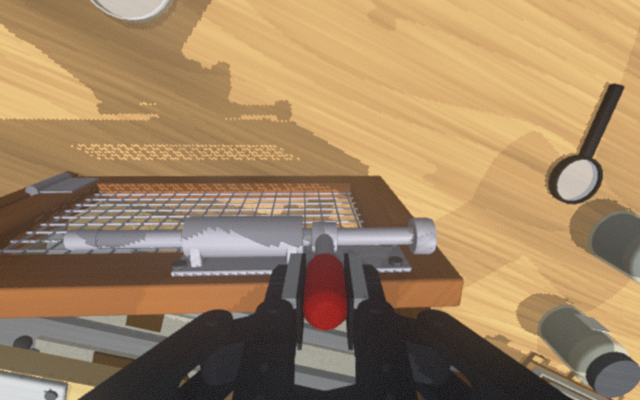

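arm_command:
  steps:
    - {"delta_pos": [0,0,0],"dr": [0,0,0]}
    - {"delta_pos": [0,0,0],"dr": [0,0,0]}
    - {"delta_pos": [0,0,0],"dr": [0,0,0]}
    - {"delta_pos": [0,0,0],"dr": [0,0,0]}
    - {"delta_pos": [0,0,0],"dr": [0,0,0]}
    - {"delta_pos": [0,0,0],"dr": [0,0,0]}

```text
time_s: 15.2
position: [0.4832, -0.0172, 0.2816]
tool_rot: [[-0.411, 0.912, -0.023], [0.91, 0.411, 0.055], [0.06, 0.002, -0.998]]
ft_force: [-0.9, 6.6, 4.9]
grip_width: 0.0168
```

Run:
```python
from h import *
a=cv2.imread("pics/scene0.png");b=env.get_image("scene");cv2.imwrite("pics/scene6.png",b)
cv2.imwrite("pics/fin.png",cv2.resize(b[100:360,160:560],None,fx=2,fy=2,interpolation=cv2.INTER_CUBIC))
```

```text
(no output)
```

View pics/fin.png

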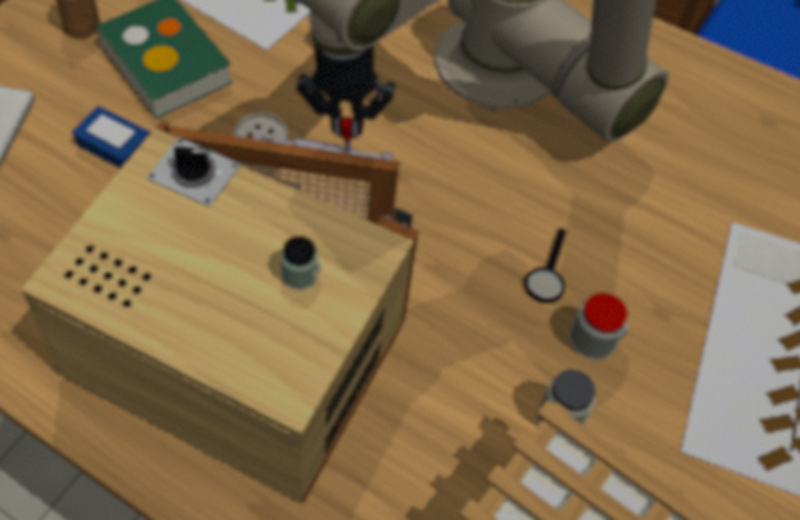

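The door is open and held by the red handle at (346,128). The switch bar has turned, and the jars, lens, tin, book and dish look as they did before.

```bash
python3 -c "
from rig import env
env.close_job();print(env.observe()['time_s'])"
```

```text
the job is handed in; nothing more can be done
the job is handed in; nothing more can be done
```

The job is done and handed in at about 15.3 s of robot time; no verdict was reported.

- **Switch:** I turned it clockwise about 68° (1.18 rad by the tool's turn). The wrist picture then showed the pointer at the white dot.
- **Bolt:** I lifted the handle about 7 mm and drew it about 48 mm back to its stop, which showed as a push-back of about 14 N. The first straight lift pulled 11 N because the grip stopped the handle tilting, so I tilted the tool about 3° with the bolt and it came free.
- **Door:** I swung it open by the tool's 17.9° turn, about 0.31 rad or 100 mm at the free edge. The arm still grips the handle (17 mm opening) and presses the bolt lightly against its stop, about 7 N.

**Last checks:** The wrist picture with the door open showed the bolt still drawn, and the final scene picture showed the switch still turned. By eye the jars, lens, tin, book and dish had not moved, but I did not measure that. The door angle comes from the tool's turn and the door looking unchanged in the wrist view, not from a separate measurement.

**What disagreed:** The wrist force showed almost none of the roughly 3 N door-spring pull I expected. The hinge position I worked out from the door's free edge was also about 20 mm further out than I had first assumed. The swing still went smoothly.

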